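# Balance-check a gear blank on the domed stand and switch the stand on

### The arm

A 6-joint arm with a two-finger parallel gripper is mounted at the origin on the work surface. World frame = base frame: x ahead of the robot, y to its left, z up, the work surface at z = 0. Lengths are in m, angles in rad, forces in N, time in s.
With the tool pointing down it reaches from about 0.325 to 0.9 m from the base axis. Payload 6.1 kg.
Tool frame: the origin (TCP) lies between the finger pads; the fingertips stand 14 mm ahead of it and the grasp point (between the pads) lies 5 mm behind it; y points along the fingers, z is the direction in which the jaws open and shut, and the axes are right-handed (so a half turn about y gives the same grasp; the last joint's range is limited). The gripper opens to 85 mm and grips with 20 to 120 N. Pads are 22 mm wide; open, the fingers measure 114 mm over their backs; the gripper's body (76 mm by 85 mm) begins 54 mm behind the grasp point. The pads swing forward as they close: fully open they stand 13 mm farther back than shut.
Start: joints at [-1.426, 0.22, 1.526, -0, 1.395, -0.126], TCP at [0.167, -0.602, 0.245] pointing down, gripper open.
Joint ranges: [-2.98, 2.98], [-0.91, 2.08], [0.09, 2.57], [-1.24, 4.39], [0.2, 2.65], [-2.68, 2.68]. Speed limits (rad/s): [2.57, 2.57, 3.01, 3.14, 3.14, 3.14].

### API

Orientations are given as a unit quaternion [w, x, y, z].
In Python, from plant import robot gives the robot as it stands. The module is installed in compiled form; this text tells all that it offers.
- The arm moves only by the tool step_arm, never from a script. Its argument "series" is a list that holds one entry, the list of rows, each a list of 4 numbers: the shift along the world's x, y, z in mm, then the turn about the world's z in degrees. In form: [[[tx, ty, tz, spin], ...]]. A call has 1 to 12 rows; each row is the pose to reach, as a shift and turn from the pose measured when the call began; what a row does not reach only later rows make up. A row lasts 1/8 s, in which the tool goes at most 62.5 mm and 10.7 degrees, less where a joint would pass 70% of its speed; a pose out of reach is approached as far as the arm can. A call with a gripper value outside its range is refused whole. "jaw" is the finger opening in mm, from 0 to 85.4, set as the call begins (left out, the last holds). The fingers move at their own pace and stop on an object; the grip force is fixed at half the most. Time passes only in rows, so rows that repeat a pose let the fingers close. It gives the time, the measured TCP pose, the force and the opening at its end, in the units of the state.
- robot.observe(): the state, without advancing time (a new reading comes with each control period).
- robot.snapshot(name): name is "scene" or "top" or "wrist"; returns the picture (420x560x3 uint8, red, green, blue); there is no depth.
- robot.get_calibration(name): a dict with "intrinsics" (3x3 intrinsics, pixels), "R" (3x3) and "t" (3): a world point X has camera coordinates R X + t; the wrist camera has in their place "T_tool_cam" (4x4, takes a point from camera to tool coordinates, whose origin is the TCP and whose axes are the tool frame's). Camera axes: x right, y down, z forward; pixel columns grow to the right and rows downward; lengths in m; the calibration is good to about 2 mm. A picture is of the moment at which its call begins: read the wrist's pose just before it. get_calibration takes no time and is no camera call.
- robot.hand_in(): hands the job in, once; it reports no verdict.
The state is a dict: "t": time; "joints": joint angles; "joint_vel": joint speeds; "joint_torque": joint torques, N m; "position": TCP position; "ee_rot": TCP orientation; "contact_force": force on the tool from outside, world axes, zero at the start; "wrist_torque": the same for the moment, N m; "grip_width": finger opening in m.
Only numpy, scipy, OpenCV 4.12 (cv2) and the standard library are available. Lean on these libraries where they do the work, as an engineer would, in place of code of your own. Each camera call takes 0.05 s, during which the arm holds its last target.

### The job

Of the three toothed gears, put the wide one with the tall narrow hub (not the small one, nor the flat one) hub-up on the very top of the bare steel dome, so that it stays balanced there, level, with nothing else holding it; set it down gently, do not drop it. Then, with the gear still balanced, throw the lever of the grey isolator box over to its other stop to switch the stand on, and leave everything else on the table where it is.

Things in the scene. Friction and masses are not known exactly. Their poses are not given: they have to be found in the camera images.
- gear_mid (a point): Loose aluminium gear to balance, standing hub-up: toothed disc 110 mm across, 20 mm thick, flat closed underside, plain round hub 48 mm across rising to 62 mm above the underside (42 mm of hub to grasp). This point: on the axis, 31 mm above the underside; z axis up the hub. Centre of mass on the axis, 12 mm below the point. 0.6 to 0.9 kg. A steel slug stands 75 mm from the axis.
- dome_top (a point): Highest point of the fixed balancing stand: smooth dark steel dome, part of a sphere of radius 90 mm, rising to 70 mm above the table from a grey round flange 190 mm across, 8 mm thick. The gear's flat underside touches it at one point and rocks a little after release; set off-centre, it leans about 0.8 degree per mm.
- isolator: Fixed grey isolator box 120 x 90 x 50 mm (x, y, z); origin at the centre of its underside on the table. Two low black cheeks on top (to 65 mm) carry the lever's hinge, its line along the box's y axis, 57 mm above the table over the origin. The lever swings towards the box's +x to switch on. At yaw 0 the box's x axis points away from the robot.
- lever (a joint): Angle of the isolator lever, rad: 0 = off, leaning 34 degrees to the box's -x side; 1.2 = on, leaning 34 degrees to the +x side. 0.6 is upright. It is top-heavy with no spring: it falls to the nearer stop once past upright; about 2 N at the grip moves it.
- lever_grip (a point): Centre of the black round cross bar at the lever's end, 18 mm in diameter, 70 mm long along the box's y axis, 75 mm from the hinge line, on a steel rod 12 mm thick. When off it is 42 mm to the -x side of the box's centre and 119 mm above the table.
- small_gear: Bystander: small aluminium gear, 76 mm in diameter, 50 mm high with its hub; origin at the centre of its underside.
- flat_gear: Bystander: aluminium gear 110 mm in diameter with a low, wide hub, 28 mm high in all; origin at the centre of its underside.
- slug: Bystander: steel cylinder 26 mm in diameter, 25 mm high, standing near the gear; origin at the centre of its underside.
- wrench: Bystander: steel wrench 180 mm long, lying on the table; origin at its underside.
- spray_can: Bystander: aluminium can 64 mm in diameter, 180 mm high; origin at the centre of its underside.
- gel_bottle: Bystander: white bottle with a black cap, 60 mm in diameter, 160 mm high; origin at the centre of its underside.

How it is judged:
On the way, in this order (a step that is already met when the one before it is completed fails the run):
1. the gear balances hub-up and level on the dome, released (horizontal distance between gear_mid and dome_top below 0.022 m and z of gear_mid in the frame of dome_top between 0.026 and 0.036 m and angle between gear_mid's own z axis and vertical below 0.2 rad and contact force between the fingers and gear below 0.1 N), for 0.3 s.
2. the isolator lever is over at its on stop (value of joint lever above 1.1 rad), for 0.2 s.
At the end, for the whole second after the job is handed in: The gear rests hub-up on the dome alone, its centre within 22 mm sideways of the dome's top, leaning less than 0.2 rad (11 degrees) and at rest (under 0.05 m/s); the lever is at its on stop (beyond 1.1 of 1.2 rad) (horizontal distance between gear_mid and dome_top below 0.022 m and z of gear_mid in the frame of dome_top between 0.026 and 0.036 m and angle between gear_mid's own z axis and vertical below 0.2 rad and linear speed of gear below 0.05 m/s and value of joint lever above 1.1 rad); the robot touches nothing.
It fails at once if the gear strikes the stand hard (over 80 N) (contact force between gear and stand above 80 N).
It fails at once if the gear is dropped from more than 10 mm above the dome (free in the air) (contact force between gear and anything else below 0.01 N and z of gear_mid in the frame of dome_top above 0.041 m).
It fails at once if a bystander is moved more than 30 mm (distance of any of small_gear, flat_gear, slug, wrench, spray_can, gel_bottle from where it was at the start of the episode above 0.03 m).
It also fails if it takes over 64 s, if anything falls off the work surface, if the arm or the gripper's body presses on something with over 40 N, if the wrist force passes 120 N, or if a joint passes its speed limit or range.

## Working session

There is one attempt and no reset: what is moved stays moved. The work goes in short steps, Python scripts to look and compute and a tool call to move; the robot and the scene stay as the last step left them, time stands still between calls to the robot, and variables do not carry over. Pictures are saved under pics/ and viewed, and the job is handed in when it is done.

Besides the shell and the picture viewer there is one more tool, called after ">>>" in YAML: its name, and indented under it one key for each argument. step_arm: Moves the arm, as the interface text tells. Its arguments: {"type":"object","properties":{"series":{"type":"array","items":{"type":"array","items":{"type":"array","items":{"type":"number"}}}},"jaw":{"type":"number"}},"required":["series"]}

```bash
mkdir -p pics; cat > h.py <<'E'
from plant import robot
import numpy as np, cv2
def snap(n,f):
    im=robot.snapshot(n); cv2.imwrite('pics/'+f,im[:,:,::-1]); return im
E
python3 - <<'E'
from h import *
print(robot.observe())
for n in ["scene","top","wrist"]:
    snap(n,n+"0.png"); print(n,robot.get_calibration(n))
E
```

```text
{'t': 0.0, 'joints': array([-1.42609428e+00,  2.21215766e-01,  1.52759840e+00,  6.61453114e-06,
        1.39469367e+00, -1.26102717e-01]), 'joint_vel': array([-8.55360148e-04, -2.49522762e-03,  3.05960293e-03, -1.31711965e-05,
        3.67109004e-04, -2.01601784e-03]), 'joint_torque': array([-1.18340588e-03, -4.96900535e+01, -3.89400172e+01, -3.17719068e-04,
        1.11768366e-02, -1.05291247e-05]), 'position': array([ 0.1671059 , -0.60165617,  0.24421236]), 'ee_rot': array([ 0.09544721, -0.0954552 ,  0.70131154, -0.69995732]), 'contact_force': array([0.12693315, 0.4970836 , 0.1209824 ]), 'wrist_torque': array([-0.03026286, -0.00519787,  0.01394982]), 'grip_width': 0.0854741651400173}
scene {'intrinsics': array([[379.07279951,   0.        , 279.76340286],
       [  0.        , 379.07279951, 211.32452194],
       [  0.        ,   0.        ,   1.        ]]), 'R': array([[ 0.58786774,  0.80881876,  0.01495782],
       [ 0.48402836, -0.33686724, -0.80761192],
       [-0.64817287,  0.482009  , -0.5895246 ]]), 't': array([-0.32246153, -0.21694571,  1.59105673])}
top {'intrinsics': array(
[... 184 characters left out ...]
74, -0.00417498],
       [-0.97854749, -0.0059959 , -0.2059341 ],
       [ 0.20590222,  0.00552814, -0.97855695]]), 't': array([-0.01261888,  0.58558927,  1.04304477])}
wrist {'intrinsics': array([[347.98012744,   0.        , 279.82731835],
       [  0.        , 347.98012744, 212.95024629],
       [  0.        ,   0.        ,   1.        ]]), 'T_tool_cam': array([[-6.30569043e-04,  9.57303351e-01,  2.89084584e-01,
        -7.42974253e-02],
       [ 1.20235065e-03, -2.89083707e-01,  9.57303068e-01,
        -1.28190788e-01],
       [ 9.99999078e-01,  9.51226716e-04, -9.68727065e-04,
         1.16078315e-03],
       [ 0.00000000e+00,  0.00000000e+00,  0.00000000e+00,
         1.00000000e+00]])}
```

View pics/scene0.png

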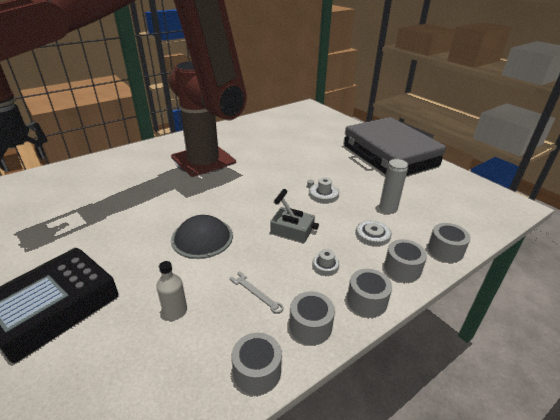

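View pics/top0.png

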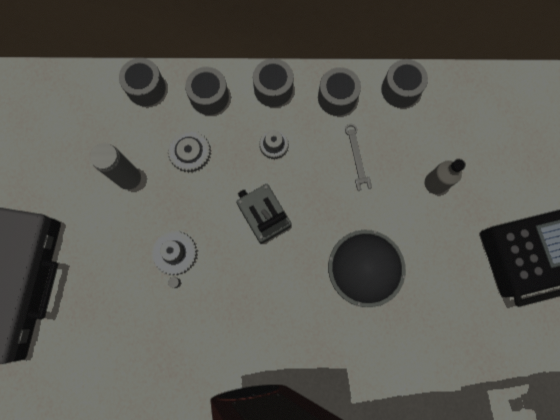

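View pics/wrist0.png

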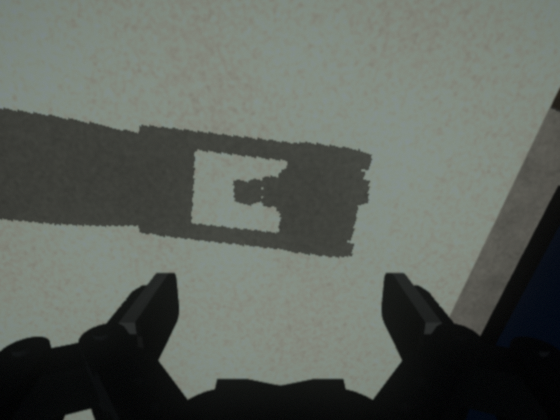

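```bash
python3 - <<'E'
import cv2
im=cv2.imread('pics/top0.png')
def crop(x0,y0,w,h,s,f): cv2.imwrite('pics/'+f,cv2.convertScaleAbs(cv2.resize(im[y0:y0+h,x0:x0+w],None,fx=s,fy=s,interpolation=cv2.INTER_CUBIC),alpha=1.6))
crop(140,220,75,75,8,'c1.png'); crop(225,175,75,75,8,'c2.png'); crop(320,220,95,95,6,'c3.png')
E
```

```text
(no output)
```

View pics/c1.png

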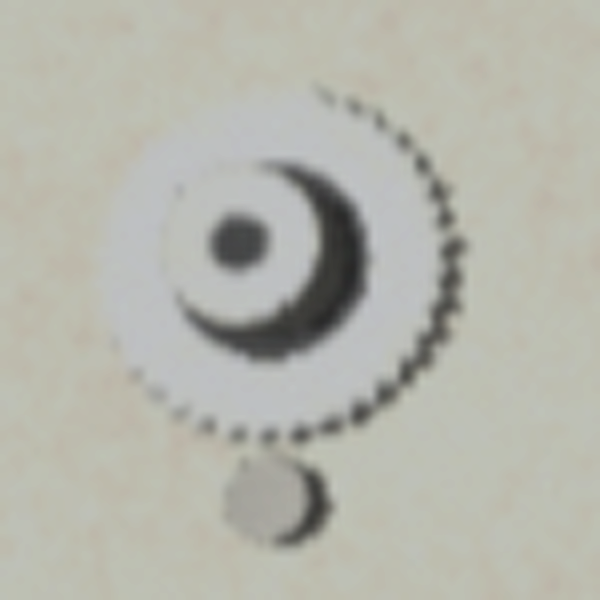

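View pics/c2.png

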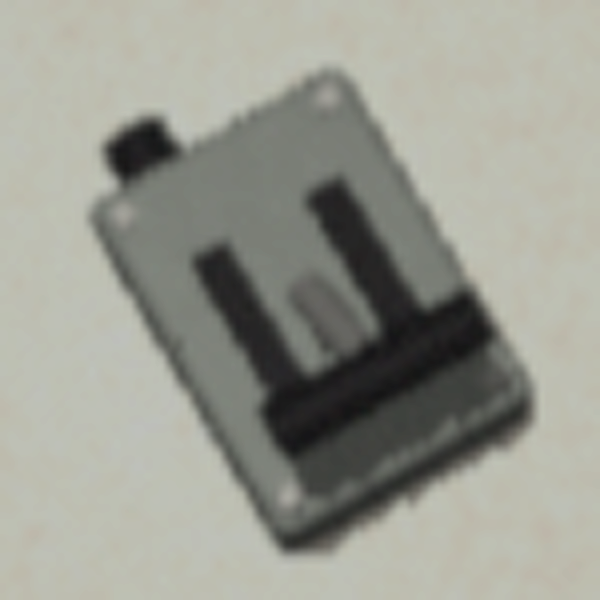

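View pics/c3.png

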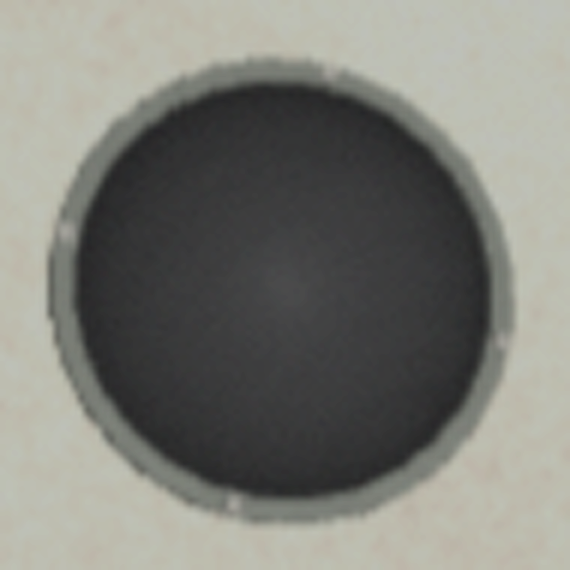

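```bash
cat >> h.py <<'E'
def ray(n,u,v,z):
    c=robot.get_calibration(n); K,R,t=c["intrinsics"],c["R"],c["t"]
    d=R.T@np.linalg.solve(K,[u,v,1.]); o=-R.T@t
    return o+d*(z-o[2])/d[2]
def proj(n,X):
    c=robot.get_calibration(n); p=c["intrinsics"]@(c["R"]@np.asarray(X).T+c["t"][:,None]); return (p[:2]/p[2]).T
E
python3 - <<'E'
from h import *
q=lambda x,y,s,x0,y0:((x+.5)/s-.5+x0,(y+.5)/s-.5+y0)
np.set_printoptions(precision=4,suppress=True)
g=lambda x,y,z:ray('top',*q(x,y,8,140,220),z)
print('hub',g(243,244,.062),'w',np.linalg.norm(g(165,244,.062)-g(322,244,.062)))
print('disc',g(280,263,.02), g(105,263,.02)[1]-g(445,263,.02)[1])
print('slug',g(268,499,.025))
f=lambda x,y:ray('top',*q(x,y,6,320,220),.008)
print('flange',f(281,290),f(48,290)-f(515,290),f(281,57)-f(281,522))
b=lambda x,y,z:ray('top',*q(x,y,8,225,175),z)
print('grip',b(378,372,.119), 'ends',b(283,428,.119),b(474,318,.119))
C=[b(*p,.05) for p in [(337,65),(93,212),(285,528),(532,385)]]
print(C,np.mean(C,0)); d=C[0]-C[3];print(np.degrees(np.arctan2(d[1],d[0])),np.linalg.norm(d)); d=C[1]-C[2];print(np.degrees(np.arctan2(d[1],d[0])),np.linalg.norm(d))
print('small',ray('top',274,141,.05),'flat',ray('top',188,150,.028))
E
```

```text
hub [0.4898 0.2386 0.062 ] w 0.04621179364527833
disc [0.4892 0.2369 0.02  ] 0.10385070756158538
slug [0.4176 0.2357 0.025 ]
flange [ 0.4557 -0.2322  0.008 ] [-0.0013  0.1902  0.    ] [ 0.1889 -0.0064  0.    ]
grip [ 0.55   -0.0012  0.119 ] ends [0.5338 0.0254 0.119 ] [ 0.5657 -0.0282  0.119 ]
[array([0.6585, 0.0131, 0.05  ]), array([0.6119, 0.0867, 0.05  ]), array([0.5154, 0.0271, 0.05  ]), array([ 0.5593, -0.0466,  0.05  ])] [0.5863 0.0201 0.05  ]
31.03383831788215 0.11584648105571838
31.754119729288867 0.11339633453437872
small [ 0.7665 -0.004   0.05  ] flat [0.7494 0.2145 0.028 ]
```

```bash
python3 - <<'E'
import cv2
im=cv2.imread('pics/scene0.png')
cv2.imwrite('pics/s1.png',cv2.resize(im[165:265,160:350],None,fx=4,fy=4,interpolation=cv2.INTER_CUBIC))
E
```

```text
(no output)
```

View pics/s1.png

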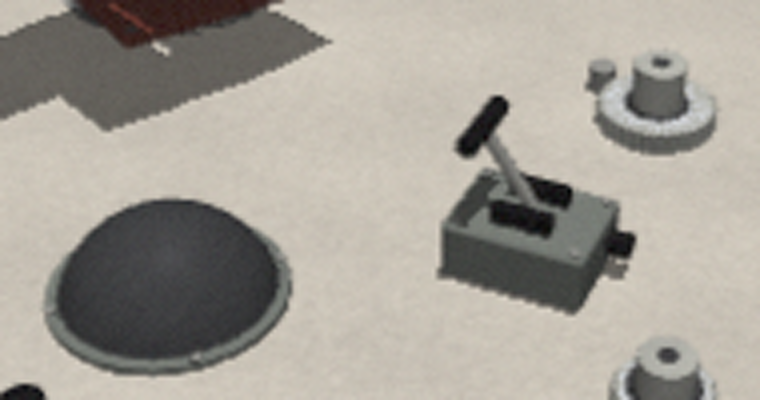

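```bash
python3 - <<'E'
from h import *
np.set_printoptions(precision=4,suppress=True)
q=lambda x,y:((x+.5)/4-.5+160,(y+.5)/4-.5+165)
print('hub',ray('scene',*q(661,66),.062))
a=np.linspace(0,2*np.pi,72)
for c in [(0.4557,-0.2322)]:
    P=np.c_[c[0]+.095*np.cos(a),c[1]+.095*np.sin(a),0*a+.008]; p=proj('scene',P); p=(p-[160,165]+.5)*4-.5
    print('flange proj extents',p.min(0),p.max(0),'vs 45..290, ..368')
from scipy.spatial.transform import Rotation as Ro
s=robot.observe(); w,x,y,z=s['ee_rot']; print(Ro.from_quat([x,y,z,w]).as_matrix(), s['position'])
E
```

```text
hub [0.4944 0.2365 0.062 ]
flange proj extents [ 43.3056 210.217 ] [291.8863 367.5507] vs 45..290, ..368
[[-0.9636 -0.0002  0.2675]
 [-0.2675  0.0015 -0.9636]
 [-0.0002 -1.     -0.0015]] [ 0.1671 -0.6018  0.2444]
```

>>> step_arm:
  series:
    - [[30,25,0,-1],[75,60,0,-3],[120,100,0,-5],[160,145,0,-7],[195,195,0,-9],[225,250,0,-11],[245,308,0,-13],[262,366,0,-15.5],[276,424,0,-15.5],[290,482,0,-15.5],[300,540,0,-15.5],[308,598,0,-15.5]]
  jaw: 85

```text
t: 1.65
position: [0.4751, -0.0018, 0.2444]
ee_rot: [0.0, 0.0, 0.708, -0.707]
contact_force: [-0.3, 0.7, -0.6]
grip_width: 0.0854
```

```bash
cat >> h.py <<'E'
from scipy.spatial.transform import Rotation as Ro
def st():
    s=robot.observe(); w,x,y,z=s['ee_rot']; M=Ro.from_quat([x,y,z,w]).as_matrix()
    print('t',round(s['t'],2),'p',s['position'].round(4),'jaw',np.degrees(np.arctan2(M[1,2],M[0,2])).round(2),'tilt',M[2].round(3),'F',s['contact_force'].round(2),'w',s['grip_width'].round(4),'j',s['joints'].round(2)); return s,M
def wray(u,v,z,s,M):
    c=robot.get_calibration('wrist');T=c['T_tool_cam'];K=c['intrinsics']
    o=M@T[:3,3]+s['position']; d=M@T[:3,:3]@np.linalg.solve(K,[u,v,1.]); return o+d*(z-o[2])/d[2]
E
python3 -c "
from h import *
st()"
```

```text
Traceback (most recent call last):
  File "h.py", line 14, in st
    print('t',round(s['t'],2),'p',s['position'].round(4),'jaw',np.degrees(np.arctan2(M[1,2],M[0,2])).round(2),'tilt',M[2].round(3),'F',s['contact_force'].round(2),'w',s['grip_width'].round(4),'j',s['joints'].round(2)); return s,M
                                                                                                                                                                       ^^^^^^^^^^^^^^^^^^^^^
AttributeError: 'float' object has no attribute 'round'
```

Delta to the gear: about (15, 240, 0).

>>> step_arm:
  series:
    - [[3,55,0,0],[6,110,0,0],[10,165,0,0],[14,215,0,0],[15,239,0,0],[15,239,0,0],[15,239,0,0]]

```text
t: 2.52
position: [0.4899, 0.2365, 0.2441]
ee_rot: [0.0, -0.0, 0.707, -0.707]
contact_force: [1.0, -0.7, 0.6]
grip_width: 0.0851
```

```bash
sed -i "s/s\['grip_width'\].round(4)/round(s['grip_width'],4)/" h.py; python3 -c "
from h import *
st();snap('wrist','w1.png')"
```

```text
t 2.52 p [0.4899 0.2365 0.2441] jaw -89.99 tilt [ 0.    -1.    -0.001] F [ 0.97 -0.65  0.61] w 0.0851 j [0.3  0.03 1.74 0.   1.37 1.87]
```

View pics/w1.png

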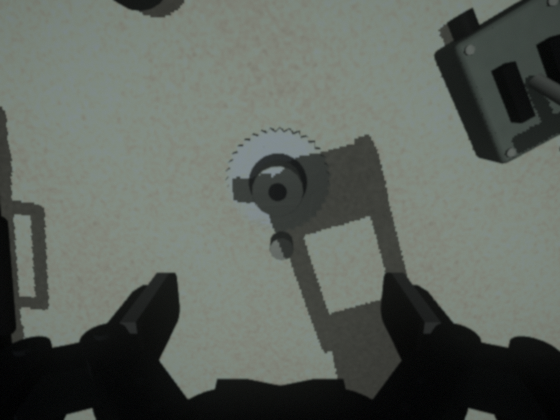

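```bash
python3 -c "
from h import *
s,M=st()
for p in [(277,192),(277,188)]: print(wray(*p,.062,s,M))
im=cv2.imread('pics/w1.png');cv2.imwrite('pics/w1c.png',cv2.convertScaleAbs(cv2.resize(im[110:270,210:350],None,fx=3.5,fy=3.5,interpolation=2),alpha=1.8))"
```

```text
t 2.58 p [0.49   0.2362 0.2442] jaw -90.03 tilt [-0.    -1.    -0.001] F [-0.18  0.73  0.4 ] w 0.085 j [0.3  0.03 1.74 0.   1.37 1.87]
[0.49080901 0.23829001 0.062     ]
[0.49455198 0.2382814  0.062     ]
```

View pics/w1c.png

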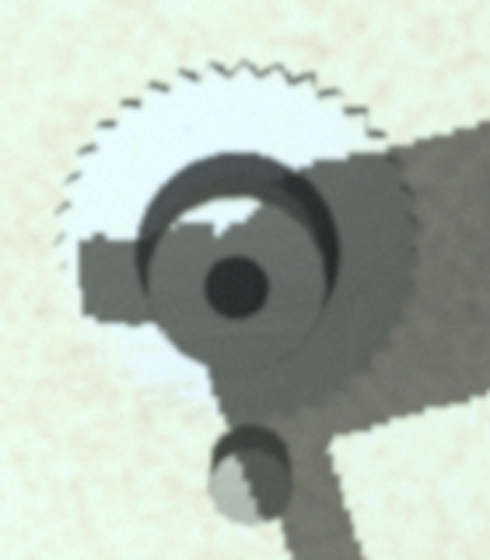

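>>> step_arm:
  series:
    - [[1,1.5,-50,0],[1,1.5,-95,0],[1,1.5,-130,0],[1,1.5,-160,0],[1,1.5,-182,0],[1,1.5,-198,0],[1,1.5,-198,0],[1,1.5,-198,0]]

```text
t: 3.58
position: [0.4919, 0.2376, 0.0472]
ee_rot: [0.0, 0.001, 0.708, -0.707]
contact_force: [1.0, 0.9, 0.4]
grip_width: 0.0853
```

```bash
python3 -c "
from h import *
st();snap('wrist','w2.png');snap('scene','s2.png')"
```

```text
t 3.58 p [0.4919 0.2376 0.0472] jaw -90.06 tilt [-0.002 -1.    -0.001] F [0.96 0.92 0.37] w 0.0853 j [0.31 0.27 1.88 0.   1.   1.88]
```

View pics/w2.png

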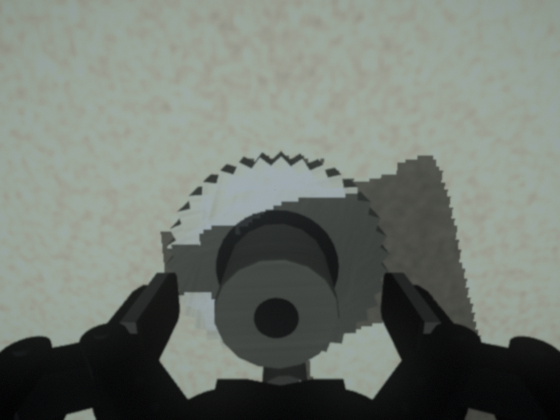

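```bash
python3 -c "
from h import *
s,M=st();print(wray(276,315,.062,s,M),wray(276,318,.062,s,M))"
```

```text
t 3.67 p [0.492  0.2379 0.0475] jaw -90.04 tilt [-0.002 -1.    -0.002] F [-0.42 -0.93  0.04] w 0.0851 j [0.31 0.27 1.88 0.   1.   1.88]
[0.4922871 0.2384908 0.062    ] [0.49099782 0.23849492 0.062     ]
```

>>> step_arm:
  series:
    - [[0,0.5,0,0],[0,0.5,0,0],[0,0.5,0,0],[0,0.5,0,0],[0,0.5,0,0],[0,0.5,0,0]]
  jaw: 40

```text
t: 4.42
position: [0.4927, 0.2389, 0.0484]
ee_rot: [0.001, 0.002, 0.708, -0.706]
contact_force: [-1.1, 0.9, 6.3]
grip_width: 0.0464
```

```bash
python3 -c "
from h import *
s,M=st();snap('wrist','w3.png')"
```

```text
t 4.42 p [0.4927 0.2389 0.0484] jaw -90.04 tilt [-0.004 -1.    -0.002] F [-1.07  0.86  6.34] w 0.0464 j [0.31 0.27 1.88 0.   1.   1.88]
```

View pics/w3.png

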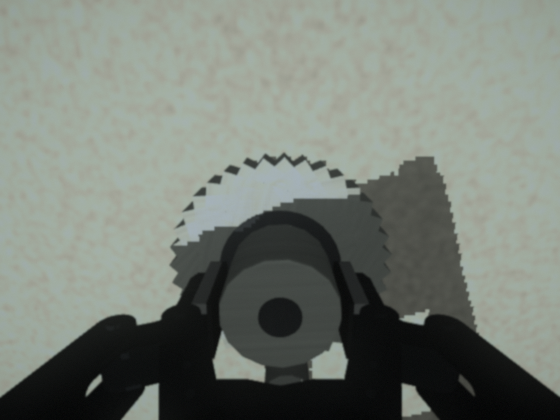

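>>> step_arm:
  series:
    - [[0,0,5,0],[0,0,15,0],[0,0,35,0],[0,0,65,0],[0,0,100,0],[0,0,135,0],[0,0,155,0],[0,0,160,0],[0,0,160,0],[0,0,160,0]]

```text
t: 5.72
position: [0.4916, 0.2386, 0.2066]
ee_rot: [-0.0, 0.0, 0.708, -0.707]
contact_force: [-0.0, 0.9, -8.3]
grip_width: 0.0464
```

```bash
python3 -c "
from h import *
s,M=st();snap('wrist','w4.png');snap('scene','s4.png')"
```

```text
t 5.72 p [0.4916 0.2386 0.2066] jaw -90.04 tilt [-0.001 -1.    -0.001] F [-0.    0.85 -8.29] w 0.0464 j [0.31 0.06 1.78 0.   1.3  1.88]
```

View pics/s4.png

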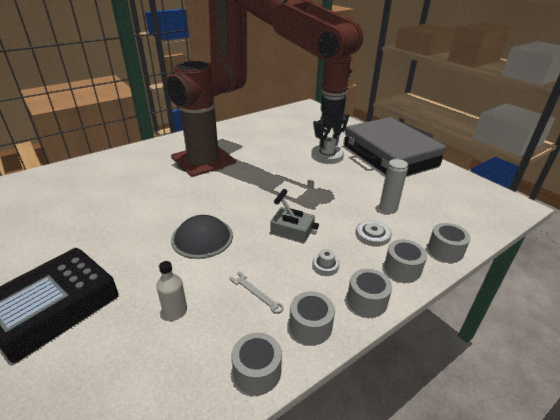

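View pics/w4.png

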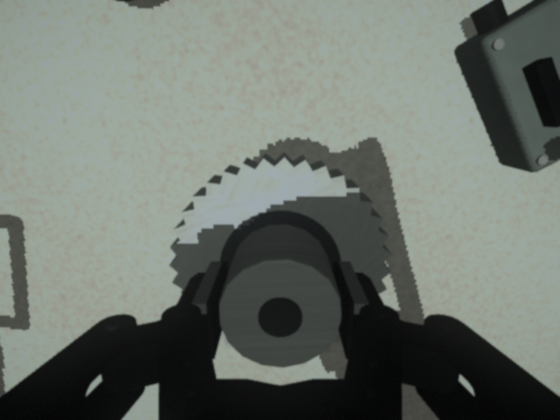

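```bash
python3 -c "
from h import *
s,M=st()
for r in (313,316,318): print(wray(280,r,s['position'][2]+.0136,s,M)-s['position'])
im=cv2.imread('pics/w4.png');cv2.imwrite('pics/w4c.png',cv2.convertScaleAbs(cv2.resize(im[190:380,200:360],None,fx=3,fy=3,interpolation=2),alpha=2.))"
```

```text
t 5.83 p [0.4919 0.2387 0.2069] jaw -90.04 tilt [-0.001 -1.    -0.002] F [ 0.02 -0.37 -6.98] w 0.0465 j [0.31 0.06 1.77 0.   1.3  1.88]
[ 0.00054209 -0.00092543  0.0136    ]
[-0.00075383 -0.00092554  0.0136    ]
[-0.00162189 -0.00092561  0.0136    ]
```

>>> step_arm:
  series:
    - [[0,-20,0,0],[0,-60,0,0],[-4,-105,0,0],[-8,-150,0,0],[-12,-195,0,0],[-16,-240,0,0],[-20,-285,0,0],[-24,-330,0,0],[-28,-375,0,0],[-32,-420,0,0],[-35,-455,0,0],[-35,-471,0,0]]

```text
t: 7.32
position: [0.4557, -0.2346, 0.2066]
ee_rot: [-0.001, 0.001, 0.708, -0.707]
contact_force: [0.5, -0.5, -8.2]
grip_width: 0.0465
```

View pics/w4c.png

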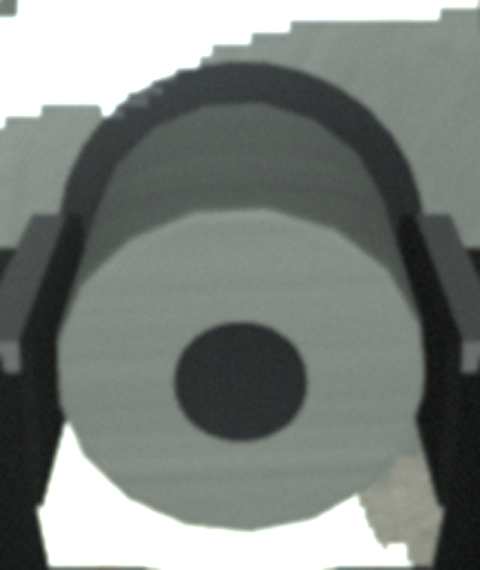

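>>> step_arm:
  series:
    - [[0.5,2,-15,0],[0.5,2,-35,0],[0.5,2,-55,0],[0.5,2,-68,0],[0.5,2,-76,0],[0.5,2,-78,0],[0.5,2,-78,0],[0.5,2,-78,0]]

```text
t: 8.32
position: [0.4567, -0.233, 0.1294]
ee_rot: [-0.001, 0.002, 0.707, -0.707]
contact_force: [-0.7, -0.1, -8.4]
grip_width: 0.0461
```

```bash
python3 -c "
from h import *
s,M=st();snap('top','t5.png');snap('scene','s5.png')
for n,f in (('t5',(310,200,130,130)),('s5',(150,150,110,120))):
    im=cv2.imread('pics/'+n+'.png');x,y,w,h=f;cv2.imwrite('pics/'+n+'c.png',cv2.convertScaleAbs(cv2.resize(im[y:y+h,x:x+w],None,fx=4.5,fy=4.5,interpolation=2),alpha=1.5))
"
```

```text
t 8.32 p [ 0.4567 -0.233   0.1294] jaw -90.19 tilt [-0.002 -1.    -0.001] F [-0.71 -0.06 -8.43] w 0.0461 j [-0.63  0.07  1.92  0.    1.15  0.95]
```

View pics/t5c.png

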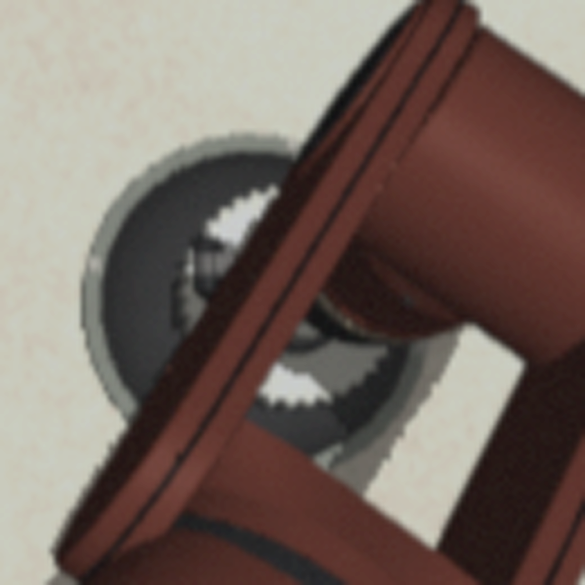

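View pics/s5c.png

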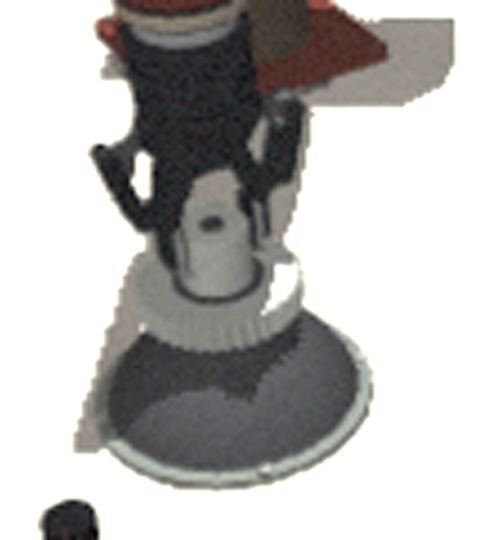

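```bash
python3 -c "
from h import *
a=np.linspace(0,2*np.pi,100)
for n,cam,f in (('t5','top',(310,200,130,130)),('s5','scene',(150,150,110,120))):
    im=cv2.imread('pics/'+n+'.png');x,y,w,h=f;o=cv2.convertScaleAbs(cv2.resize(im[y:y+h,x:x+w],None,fx=4.5,fy=4.5,interpolation=2),alpha=1.5)
    for c,r,z,col in (((.4557,-.2322),.095,.008,(0,0,255)),((.4567,-.233),.055,.081,(0,255,0)),((.4567,-.233),.055,.101,(255,0,0))):
        P=np.c_[c[0]+r*np.cos(a),c[1]+r*np.sin(a),0*a+z];p=(proj(cam,P)-[x,y]+.5)*4.5-.5
        cv2.polylines(o,[p.round().astype(np.int32)],True,col,1)
    cv2.imwrite('pics/'+n+'o.png',o)
"
```

```text
(no output)
```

View pics/t5o.png

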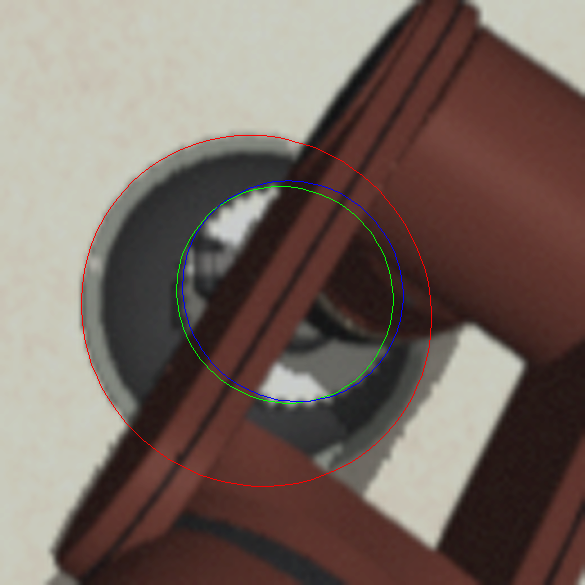

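View pics/s5o.png

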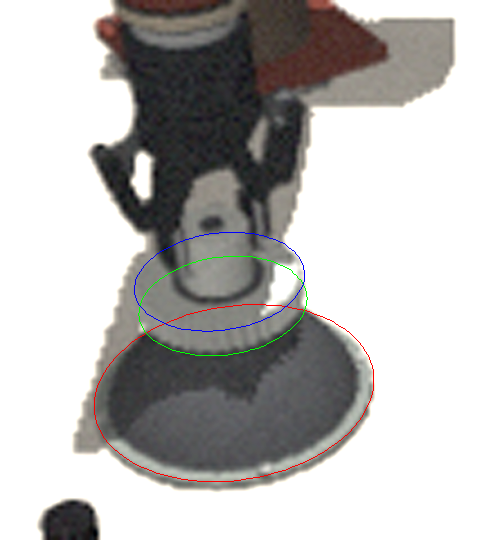

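>>> step_arm:
  series:
    - [[-0.5,1.5,-2,0],[-0.5,1.5,-4,0],[-0.5,1.5,-5.5,0],[-0.5,1.5,-7,0],[-0.5,1.5,-8,0],[-0.5,1.5,-8.5,0],[-0.5,1.5,-8.5,0]]

```text
t: 9.3
position: [0.456, -0.2314, 0.1207]
ee_rot: [-0.001, 0.002, 0.707, -0.707]
contact_force: [0.0, 0.5, -8.0]
grip_width: 0.0462
```

>>> step_arm:
  series:
    - [[0,0,-0.5,0],[0,0,-1,0],[0,0,-1.5,0],[0,0,-1.5,0]]

```text
t: 9.8
position: [0.456, -0.2314, 0.1191]
ee_rot: [-0.001, 0.002, 0.707, -0.707]
contact_force: [-0.3, 0.5, -8.0]
grip_width: 0.0462
```

>>> step_arm:
  series:
    - [[0,0,-0.5,0],[0,0,-1,0],[0,0,-1,0]]

```text
t: 10.18
position: [0.4561, -0.2315, 0.1184]
ee_rot: [-0.001, 0.002, 0.707, -0.707]
contact_force: [-0.2, 1.2, -4.9]
grip_width: 0.0465
```

>>> step_arm:
  series:
    - [[0,0,-0.5,0],[0,0,-0.7,0]]

```text
t: 10.42
position: [0.4563, -0.2315, 0.1183]
ee_rot: [-0.001, 0.002, 0.707, -0.707]
contact_force: [-3.3, 2.5, 1.2]
grip_width: 0.0469
```

>>> step_arm:
  series:
    - [[0,0,0.2,0],[0,0,0.2,0],[0,0,0.2,0]]

```text
t: 10.8
position: [0.4563, -0.2316, 0.1184]
ee_rot: [-0.001, 0.002, 0.707, -0.707]
contact_force: [-0.4, 0.5, -4.8]
grip_width: 0.0462
```

>>> step_arm:
  series:
    - [[0,0,0,0],[0,0,0,0],[0,0,0,0],[0,0,0,0],[0,0,0,0],[0,0,0,0],[0,0,0,0],[0,0,0,0]]
  jaw: 85

```text
t: 11.8
position: [0.4563, -0.2316, 0.1184]
ee_rot: [-0.001, 0.002, 0.707, -0.707]
contact_force: [0.3, -0.0, -0.2]
grip_width: 0.0852
```

```bash
python3 -c "
from h import *
s,M=st();snap('wrist','w6.png');snap('scene','s6.png')
im=cv2.imread('pics/s6.png');x,y,w,h=(150,150,110,120);cv2.imwrite('pics/s6c.png',cv2.convertScaleAbs(cv2.resize(im[y:y+h,x:x+w],None,fx=4.5,fy=4.5,interpolation=2),alpha=1.5))
"
```

```text
t 11.8 p [ 0.4563 -0.2316  0.1184] jaw -90.19 tilt [-0.002 -1.    -0.   ] F [ 0.33 -0.   -0.17] w 0.0852 j [-0.62  0.08  1.93  0.    1.12  0.95]
```

View pics/w6.png

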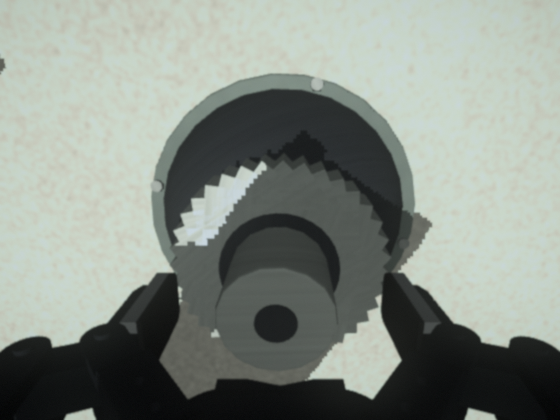

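View pics/s6c.png

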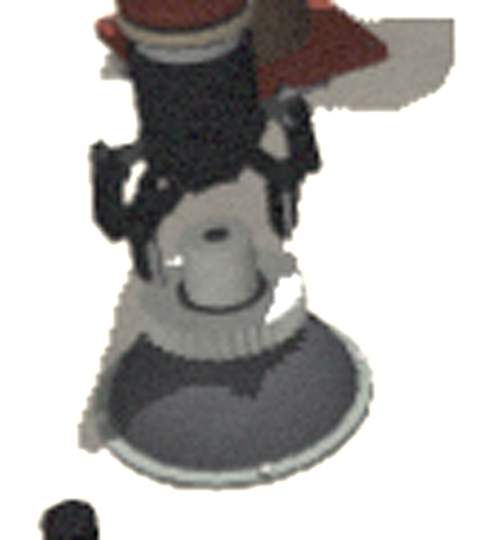

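>>> step_arm:
  series:
    - [[0,0,5,0],[0,0,15,0],[0,0,30,0],[0,0,50,0],[0,0,75,0],[0,0,105,0],[0,0,130,0],[0,0,130,0]]

```text
t: 12.9
position: [0.4577, -0.2325, 0.2519]
ee_rot: [-0.001, -0.004, -0.706, 0.708]
contact_force: [1.2, 0.2, 0.1]
grip_width: 0.0849
```

```bash
python3 -c "
from h import *
s,M=st();snap('wrist','w7.png')
for p in [(276,190)]: print(wray(*p,.132,s,M))
"
```

```text
t 12.9 p [ 0.4577 -0.2325  0.2519] jaw -90.19 tilt [-0.007 -1.     0.003] F [1.24 0.15 0.11] w 0.0849 j [-0.62 -0.06  1.81  0.    1.38  0.95]
[ 0.4755579  -0.23084476  0.132     ]
```

View pics/w7.png

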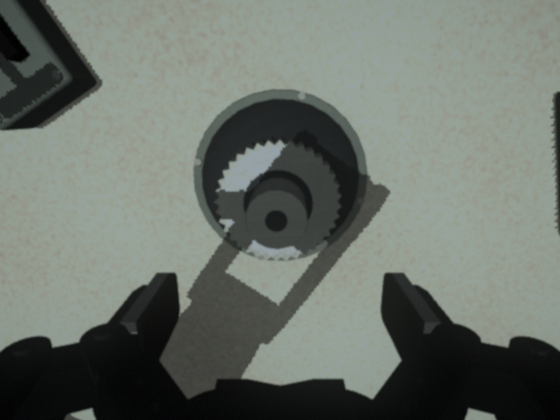

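>>> step_arm:
  series:
    - [[5,20,0,0],[15,60,0,5],[27,105,0,12],[39,150,0,20],[50,190,0,27],[54,207,0,31.6],[54,207,0,31.6],[54,207,0,31.6]]
  jaw: 0

```text
t: 13.95
position: [0.5104, -0.0255, 0.2491]
ee_rot: [0.192, -0.19, 0.681, -0.681]
contact_force: [-0.5, -0.2, 0.4]
grip_width: 0.0001
```

```bash
python3 -c "
from h import *
s,M=st();snap('wrist','w8.png')
"
```

```text
t 13.95 p [ 0.5104 -0.0255  0.2491] jaw -58.69 tilt [-0.003 -1.     0.001] F [-0.48 -0.24  0.37] w 0.0001 j [-0.21 -0.06  1.82  0.    1.38  0.82]
```

View pics/w8.png

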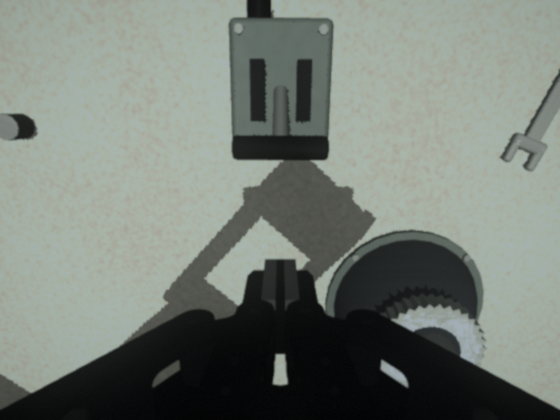

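>>> step_arm:
  series:
    - [[0,0,-30,0],[0,0,-70,0],[0,0,-105,0],[0,0,-125,0],[0,0,-134,0],[0,0,-134,0],[0,0,-134,0]]

```text
t: 14.88
position: [0.5113, -0.0262, 0.1165]
ee_rot: [-0.192, 0.189, -0.681, 0.681]
contact_force: [0.1, -0.5, 0.8]
grip_width: 0.0002
```

```bash
python3 -c "
from h import *
s,M=st();snap('wrist','w9.png');snap('scene','s9.png')
im=cv2.imread('pics/s9.png');x,y,w,h=(160,130,190,140);cv2.imwrite('pics/s9c.png',cv2.resize(im[y:y+h,x:x+w],None,fx=4,fy=4,interpolation=2))
"
```

```text
t 14.88 p [ 0.5113 -0.0262  0.1165] jaw -58.74 tilt [-0.005 -1.     0.002] F [ 0.06 -0.5   0.8 ] w 0.0002 j [-0.21  0.08  1.94  0.    1.12  0.82]
```

View pics/s9c.png

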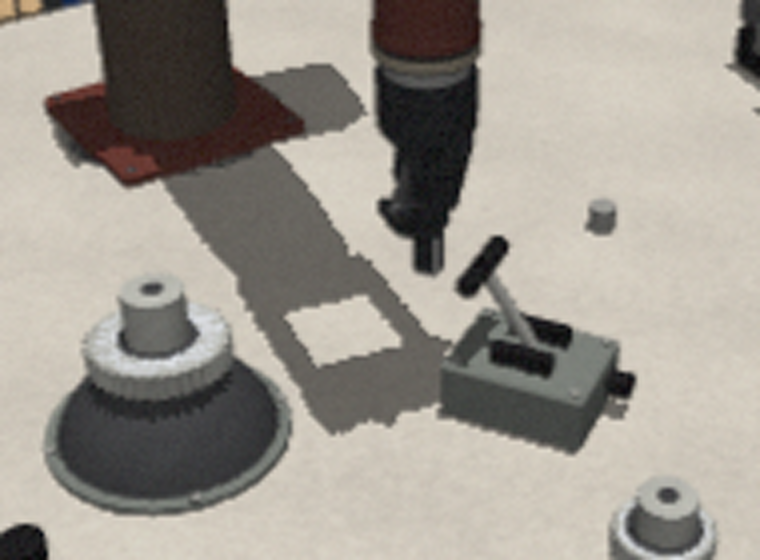

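View pics/w9.png

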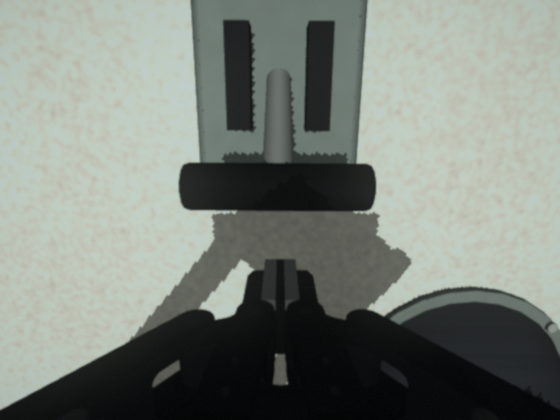

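>>> step_arm:
  series:
    - [[13,8,0,0],[20,12,0,0],[27,16.5,0,0],[34,21,0,0],[41,25,0,0],[48,29.5,0,0],[54,33,0,0],[60,36.5,0,0],[65,39.5,0,0],[69,42,0,0],[69,42,0,0]]

```text
t: 16.35
position: [0.5806, 0.0162, 0.1165]
ee_rot: [-0.193, 0.189, -0.681, 0.681]
contact_force: [0.5, -0.4, -0.1]
grip_width: -0.0
```

```bash
python3 -c "
from h import *
s,M=st();snap('scene','s10.png')
im=cv2.imread('pics/s10.png');x,y,w,h=(160,130,190,140);cv2.imwrite('pics/s10c.png',cv2.resize(im[y:y+h,x:x+w],None,fx=4,fy=4,interpolation=2))
"
```

```text
t 16.35 p [0.5806 0.0162 0.1165] jaw -58.71 tilt [-0.005 -1.     0.002] F [ 0.46 -0.36 -0.1 ] w -0.0 j [-0.11  0.24  1.76  0.    1.14  0.92]
```

View pics/s10c.png

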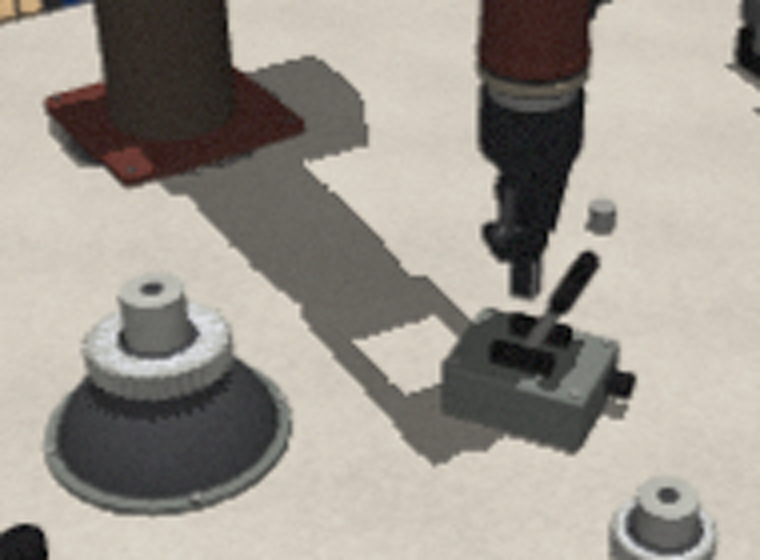

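Lever is over on the +x side. I retreat back and up, then check.

>>> step_arm:
  series:
    - [[-10,-6,5,0],[-25,-15,25,0],[-40,-24,60,0],[-55,-20,100,0],[-65,10,140,0],[-75,50,160,0],[-85,95,170,0],[-85,130,170,0],[-85,150,170,0],[-85,150,170,0],[-85,150,170,0]]

```text
t: 17.77
position: [0.495, 0.1652, 0.2865]
ee_rot: [-0.192, 0.189, -0.68, 0.681]
contact_force: [-0.9, -0.2, 0.1]
grip_width: 0.0001
```

```bash
python3 -c "
from h import *
s,M=st();snap('scene','s11.png');snap('top','t11.png')
np.set_printoptions(precision=4,suppress=True)
d=np.array([np.cos(np.radians(31.4)),np.sin(np.radians(31.4))]);g=np.array([.5863,.0201])+.042*d
print('expected on grip px',proj('scene',[[*g,.119]]),proj('top',[[*g,.119]]))
im=cv2.imread('pics/s11.png');x,y,w,h=(160,130,190,140);cv2.imwrite('pics/s11c.png',cv2.resize(im[y:y+h,x:x+w],None,fx=4,fy=4,interpolation=2))
"
```

```text
t 17.77 p [0.495  0.1652 0.2865] jaw -58.73 tilt [-0.004 -1.     0.003] F [-0.93 -0.18  0.05] w 0.0001 j [ 0.17 -0.06  1.74 -0.    1.45  1.2 ]
expected on grip px [[306.0868 202.6442]] [[253.2098 189.9572]]
```

View pics/s11c.png

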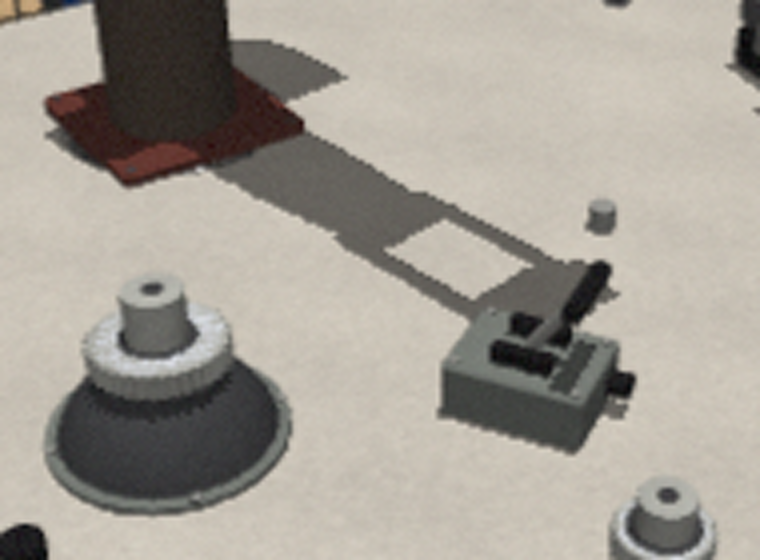

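View pics/t11.png

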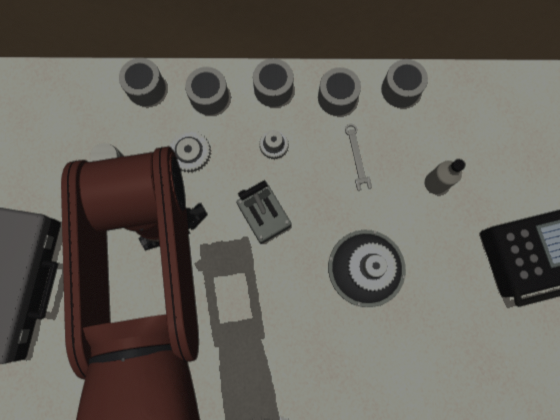

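```bash
python3 -c "
from h import *
print(ray('top',374.5,265.5,.132), ray('top',253.5,189.5,.119)); st()
im=robot.snapshot('scene'); print(np.abs(im[165:265,160:350].astype(int)-cv2.imread('pics/s11.png')[:,:,::-1][165:265,160:350]).mean())
print(robot.hand_in())"
```

```text
[ 0.45040472 -0.2261665   0.132     ] [0.62323271 0.04133641 0.119     ]
t 17.88 p [0.4953 0.165  0.2865] jaw -58.78 tilt [-0.005 -1.     0.003] F [-0.35 -0.35  0.63] w -0.0002 j [ 0.17 -0.06  1.74 -0.    1.45  1.2 ]
1.7328070175438597
the job is handed in; nothing more can be done
None
```

The gear is balanced hub-up on the dome with nothing holding it, and the isolator lever is over at its on stop. I handed the job in at about 18 s. `hand_in` gives no verdict, so these checks come from the camera images and the force readings.

- **Gear:** I gripped it by the hub, lowered it in small steps until the wrist force showed contact, and opened the jaws. After that the tool force read about zero. In the last top picture the hub is about 8 mm sideways of the dome's top (limit 22 mm). I had aimed for 1 to 2 mm. That figure is a rough pixel reading, and some of it may be lean, because I measured at the hub top. In the scene pictures the gear looked nearly level and stayed in the same place from release to hand-in.
- **Lever:** I pushed the cross bar with closed fingers past upright, and it fell over. Its final position in the scene picture is within about 1 pixel of where the on stop should be. I did not read the joint angle directly.
- **Everything else:** No bystander looked moved in the last pictures, but the arm hides most of the spray can in the top view. The arm ended well clear, with the tool force near zero.

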